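# Clamp the baby camera down until the ratchet knob clicks

### The job

Slide the baby monitor camera's foot bar gently into the open end of the hold-down clamp until it is fully home against the back stop, then turn the clamp's ratchet knob clockwise until it slips and clicks once, stop at that first click (never on to a second one) and let go. The camera must end upright and held by the clamp, and the other things on the nightstand stay where they are.

Things in the scene. Friction and masses are not known exactly. Their poses are not given: they have to be found in the camera images.
- camera_mid (a point): Centre of the upright grey housing of the loose baby camera (180 to 420 g), 66 mm above its underside. Housing: rounded block 46 mm wide (own x, the faces to grip), 40 mm deep (own y), 31 to 101 mm above the underside, on a stem and a 60 mm foot disc 8 mm thick. Its foot bar lies on the table along own +y; round lens on the -y face; z up.
- bar_tip (a point): Middle of the free end of the camera's flat foot bar (24 mm wide, 8 mm thick), 4 mm above its underside, 125 mm along the camera's own +y from the housing's upright axis.
- clamp: Fixed aluminium clamp, a small bridge 56 mm wide (94 mm over its screw flanges, own x), 52 mm long, 44 mm high. Origin on the table below the knob's axis, z up. The bar goes in under the bridge along own +y, flat on the table: tunnel 32 mm wide, 34 mm high, open end at y = -22 mm, back stop at y = +20 mm (bar home: housing's axis then 105 mm from the knob's axis).
- clamp_mouth (a point): Middle of the open end of the clamp's tunnel, 4 mm above the table, 22 mm along the clamp's -y from the knob's axis. Axes as the clamp's.
- knob_grip (a point): On the vertical axis of the clamp's white wing knob, 72 mm above the table. The wing is a flat bar 44 mm long (own x), 12 mm thick (own y, the faces to pinch), 57 to 83 mm above the table, on a 38 mm round flange at 53 to 57 mm. Clockwise from above tightens; turned back it loosens. It is springy, 0.8 N m per rad, and never rises or sinks; let go under load it springs back.
- clamp_head: Fixed grey disc, 52 mm wide, on the bridge; origin at its underside, 44 mm above the table; its yaw has no meaning. It carries knob, screw and the round 18 mm ram inside the tunnel, which the knob lowers 10 mm per rad. The ram starts 4 to 17 mm above the bar's top: 0.4 to 1.7 rad of turning, unknown beforehand (regrasp if need be), with a drag of about 0.03 to 0.1 N m.
- collar (a joint): Hidden overrun collar, m: 0 at first, +0.0015 per rad of ratchet slip; finer than its reading, so feel the click: with the ram on the bar the torque climbs in about 0.35 rad to some 0.27 N m, then snaps down to about 0.09 as a tooth jumps over (0.35 rad of slip, 0.0005 a click). Turning on, it climbs again and clicks a second time about 0.35 rad later.
- teether: Round silicone teething ring lying flat, 66 mm outside diameter, 14 mm thick, origin under its centre. Bystander.
- jar: Lidded glass jar, 68 mm diameter, 90 mm tall, origin under its centre. Bystander.
- rattle: Beech rattle lying along its own x, 130 mm long, ends 36 mm square, origin under its centre. Bystander.
- hairbrush: Wooden baby hairbrush lying along its own x, 150 mm long. Bystander.

How it is judged:
By the outcome, as a careful person would: the job done as asked, in the order asked, and still so for the second after the job is handed in, with the robot touching nothing.
It also fails if it takes over 72 s, if anything falls off the work surface, if the arm or the gripper's body presses on something with over 40 N, if the wrist force passes 120 N, or if a joint passes its speed limit or range.

### The arm

A 7-joint arm with a two-finger parallel gripper is mounted at the origin on the work surface. World frame = base frame: x ahead of the robot, y to its left, z up, the work surface at z = 0. Lengths are in m, angles in rad, forces in N, time in s.
With the tool pointing down it reaches from about 0.425 to 0.925 m from the base axis. Payload 6.8 kg.
Tool frame: the origin (TCP) lies midway between the tips of the shut fingers; the grasp point (between the pads) lies 19 mm behind it; x points along the fingers, y is the direction in which the jaws open and shut, and the axes are right-handed (so a half turn about x gives the same grasp; the last joint's range is limited). The gripper opens to 85 mm and grips with 20 to 120 N. Pads are 22 mm wide; open, the fingers measure 114 mm over their backs; the gripper's body (76 mm by 85 mm) begins 54 mm behind the grasp point. The pads swing forward as they close: fully open they stand 13 mm farther back than shut.
Start: joints at [-1.398, 0.477, 0.022, 1.555, -0.011, 1.109, -0.083], TCP at [0.187, 0.649, 0.231] pointing down, gripper open.
Joint ranges: [-2.96, 2.96], [-0.34, 2.1], [-1.41, 1.46], [0.24, 2.44], [-1.37, 4.51], [0.17, 1.92], [-2.96, 2.96]. Speed limits (rad/s): [2.39, 2.39, 3.14, 3.14, 3.14, 3.14, 3.14].

### API

Orientations are given as a rotation vector (axis times angle).
In Python, from bench import r gives the robot as it stands.
- The arm moves only by the tool carry_out, never from a script. Its argument "targets" is one flat list of numbers, 7 for each row, row after row: the finger opening in m, from 0 to 0.0854, then the shift along the tool's x, y, z in m, then the turn, a rotation vector about the tool's x, y, z in units of 5 degrees (1.0 is 5 degrees). A call has 1 to 12 rows; each row is the pose to reach, as a shift and turn from the pose measured when the call began, along the tool's axes at that moment; what a row does not reach only later rows make up. A row lasts 1/8 s, in which the tool goes at most 62.5 mm and 10.7 degrees, less where a joint would pass 70% of its speed; a pose out of reach is approached as far as the arm can. A call with a gripper value outside its range is refused whole. The fingers move at their own pace and stop on an object; "squeeze" is the grip in N (left out, the last holds). Time passes only in rows, so rows that repeat a pose let the fingers close. It gives the time, the measured TCP pose, the force and the opening at its end, in the units of the state.
- r.get_obs(): the state, without advancing time (a new reading comes with each control period).
- r.grab_frame(name): name is "side" or "top"; returns the picture (400x640x3 uint8, blue, green, red); there is no depth.
- r.camera_info(name): a dict with "fx", "fy", "cx", "cy" (pixels), "xyz" and "orientation" of the camera in the world. Camera axes: x right, y up, looking along -z (the intrinsics and any distortion apply to the point x, -y, -z); pixel columns grow to the right and rows downward; lengths in m; the calibration is good to about 2 mm. A picture is of the moment at which its call begins. camera_info takes no time and is no camera call.
- r.hand_in(): hands the job in, once; it reports no verdict.
The state is a dict: "clock": time; "joints": joint angles; "qvel": joint speeds; "tau": joint torques, N m; "tcp_pos": TCP position; "orientation": TCP orientation; "contact_force": force on the tool from outside, world axes, zero at the start; "moment": the same for the moment, N m; "grip_width": finger opening in m.
Only numpy, scipy, OpenCV 4.12 (cv2) and the standard library are available. Lean on these libraries where they do the work, as an engineer would, in place of code of your own. Each camera call takes 0.05 s, during which the arm holds its last target. There are 200 camera calls.

## Working session

There is one attempt and no reset: what is moved stays moved. The work goes in short steps, Python scripts to look and compute and a tool call to move; the robot and the scene stay as the last step left them, time stands still between calls to the robot, and variables do not carry over. Pictures are saved under pics/ and viewed, about 8 in all and at most 12, crops included, and the job is handed in when it is done.

Besides the shell and the picture viewer there is one more tool, called after "Request:" by a JSON object that holds its "name" and its "arguments". carry_out: Moves the arm, as the interface text tells. Its arguments: {"type":"object","properties":{"targets":{"type":"array","items":{"type":"number"}},"squeeze":{"type":"number"}},"required":["targets"]}

```bash
mkdir -p pics; python3 - <<'E'
from bench import r
import cv2
for n in ("side","top"):
    cv2.imwrite(f"pics/{n}0.png",r.grab_frame(n)); print(r.camera_info(n))
print(r.get_obs())
E
```

```text
{'fx': 387.74265992676743, 'fy': 387.74265992676743, 'cx': 314.7211597590496, 'cy': 200.33746861073234, 'xyz': array([ 0.20481498, -0.41106628,  0.64323068]), 'orientation': array([ 0.77445532, -0.26626989, -0.6490076 ])}
{'fx': 385.44005276030884, 'fy': 385.44005276030884, 'cx': 315.7579708379354, 'cy': 195.36617741224688, 'xyz': array([0.51694403, 0.05194301, 1.10800868]), 'orientation': array([ 0.07611902, -0.02277365, -1.56205841])}
{'clock': 0.1, 'joints': array([-1.39808695,  0.47774591,  0.02234079,  1.55636626, -0.01151256,
        1.10931485, -0.08309939]), 'qvel': array([-0.00109472, -0.00068286, -0.00086906, -0.00470547,  0.00045018,
        0.00212002, -0.0028174 ]), 'tau': array([ 4.46467791e-03, -5.97756958e+01,  1.61330022e+00, -2.81950629e+01,
        1.27471896e-02,  5.05972712e-03, -6.64154598e-06]), 'tcp_pos': array([0.18692018, 0.64803125, 0.23039804]), 'orientation': array([ 0.21906689,  1.55966156, -0.22174717]), 'contact_force': array([ 0.2675115 , -0.03265987, -0.09162048]), 'moment': array([-0.02331103, -0.06438227, -0.03082749]), 'grip_width': 0.0856670247798684}
```

View pics/top0.png

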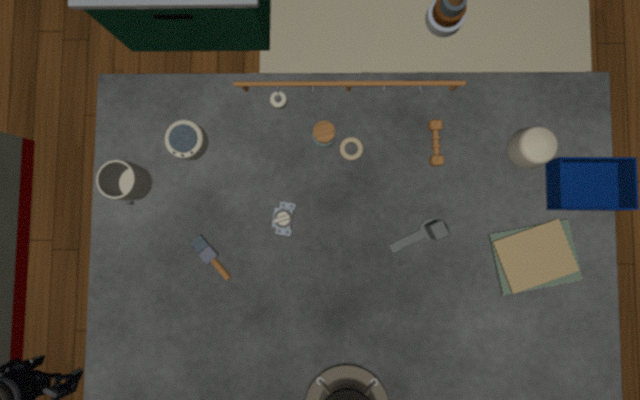

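View pics/side0.png

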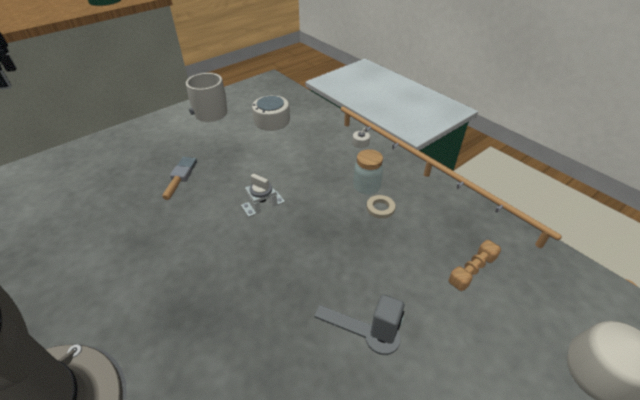

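The top view shows the baby camera near (436,230) with its bar pointing left to (392,248), and the clamp at (283,218). The side view shows the camera at (387,325), the bar tip at (318,314) and the clamp at (261,190). Next I'll take enlarged crops to get the geometry.

```bash
cat > h.py <<'E'
import numpy as np, cv2
from scipy.spatial.transform import Rotation as R
def cam(r,n):
    c=r.camera_info(n); return c, R.from_rotvec(c['orientation']).as_matrix()
def ray(r,n,uv,z):
    c,M=cam(r,n); d=M@np.array([(uv[0]-c['cx'])/c['fx'],-(uv[1]-c['cy'])/c['fy'],-1])
    return c['xyz']+d*(z-c['xyz'][2])/d[2]
def proj(r,n,p):
    c,M=cam(r,n); q=M.T@(np.asarray(p)-c['xyz']); return np.array([c['cx']+c['fx']*q[0]/-q[2], c['cy']-c['fy']*q[1]/-q[2]])
E
python3 - <<'E'
import cv2,numpy as np
t=cv2.imread('pics/top0.png'); s=cv2.imread('pics/side0.png')
def crop(im,x,y,w,h,k): 
    return cv2.resize(im[y:y+h,x:x+w],(w*k,h*k),interpolation=cv2.INTER_CUBIC)
a=np.hstack([crop(t,258,193,50,50,8),crop(s,231,165,50,50,8)])
b=np.hstack([crop(t,380,206,80,40,5),crop(s,310,285,100,70,4)[:200*2]][:1])
c=crop(s,310,290,100,65,4); 
bb=np.zeros((260,800,3),np.uint8); bb[:200,:400]=b; bb[:260,400:800]=c
o=np.vstack([a,bb])[:600]; cv2.imwrite('pics/crop0.png',o)
np.save
E
```

```text
(no output)
```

View pics/crop0.png

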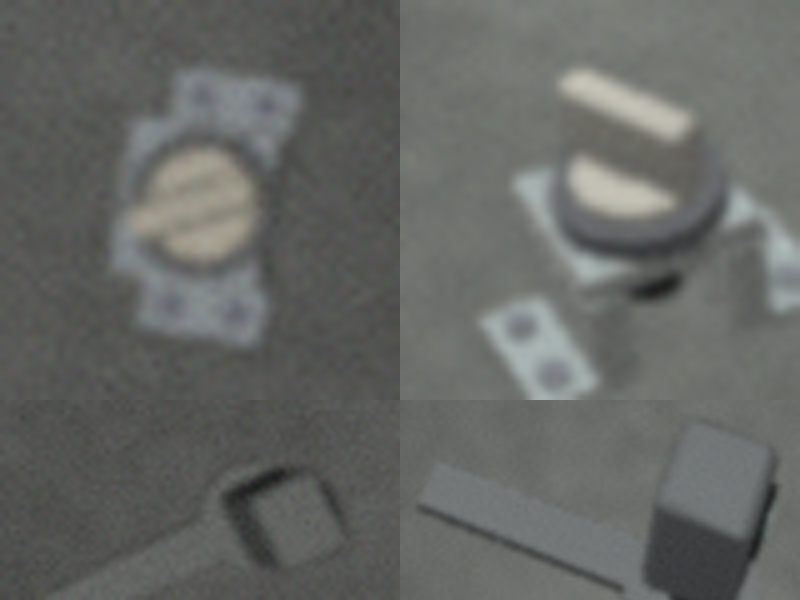

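The crop shows the clamp's open end facing the baby camera (image right, world -y) and the knob wing lying roughly along the tunnel. Now I'll average frames and measure with masks.

```bash
python3 - <<'E'
from bench import r
import cv2,numpy as np
from h import *
A={n:np.mean([r.grab_frame(n).astype(float) for _ in range(8)],0) for n in("top","side")}
np.savez('pics/avg.npz',**A)
out=[]
for n,box in (("top",(262,195,46,46)),("side",(225,165,70,60)),("top",(380,210,76,50)),("side",(308,285,100,75))):
    x,y,w,h=box; im=A[n][y:y+h,x:x+w]
    im=np.clip((im-im.min())/(np.percentile(im,99.5)-im.min())*255,0,255).astype(np.uint8)
    k=min(400/w,300/h); c=cv2.resize(im,None,fx=k,fy=k,interpolation=cv2.INTER_CUBIC)
    f=np.zeros((300,400,3),np.uint8); f[:c.shape[0],:c.shape[1]]=c[:300,:400]; out.append(f); print(n,box,k)
cv2.imwrite('pics/avg0.png',np.vstack([np.hstack(out[:2]),np.hstack(out[2:])]))
# masks
t=A['top'];s=A['side']
def comp(m,box,nm):
    x,y,w,h=box; mm=np.zeros(m.shape,np.uint8); mm[y:y+h,x:x+w]=m[y:y+h,x:x+w]
    cs,_=cv2.findContours(mm,cv2.RETR_EXTERNAL,cv2.CHAIN_APPROX_NONE)
    c=np.vstack([q for q in cs if cv2.contourArea(q)>4]); M=cv2.moments(mm,True)
    print(nm,M['m00'],M['m10']/M['m00'],M['m01']/M['m00'],cv2.minAreaRect(c)); return mm
kt=comp((t[...,2]-t[...,0]>12),(262,195,46,46),'knob top')
ks=comp((s[...,2]-s[...,0]>12),(225,165,70,60),'knob side')
ct=comp((t[...,0]-t[...,2]>8),(262,195,46,46),'clamp top')
for n,a in A.items():
    for p in ((283,218),(400,245),(410,250),(437,230),(360,230)) if n=='top' else ((261,190),(340,320),(387,310),(330,345)): print(n,p,a[p[1],p[0]].round())
E
```

```text
top (262, 195, 46, 46) 6.521739130434782
side (225, 165, 70, 60) 5.0
top (380, 210, 76, 50) 5.2631578947368425
side (308, 285, 100, 75) 4.0
knob top 147.0 282.5034013605442 218.12244897959184 ((282.7206115722656, 218.13233947753906), (13.033892631530762, 12.862394332885742), 30.963754653930664)
knob side 59.0 258.22033898305085 182.88135593220338 ((259.0, 182.0), (12.0, 16.0), 0.0)
clamp top 149.0 284.1744966442953 217.65771812080536 ((282.80633544921875, 218.00865173339844), (18.170833587646484, 31.85598373413086), 8.746162414550781)
top (283, 218) [142. 154. 159.]
top (400, 245) [ 99. 102. 100.]
top (410, 250) [86. 87. 86.]
top (437, 230) [ 98. 102.  98.]
top (360, 230) [82. 83. 83.]
side (261, 190) [175. 186. 189.]
side (340, 320) [120. 119. 116.]
side (387, 310) [120. 119. 114.]
side (330, 345) [110. 114. 111.]
```

View pics/avg0.png

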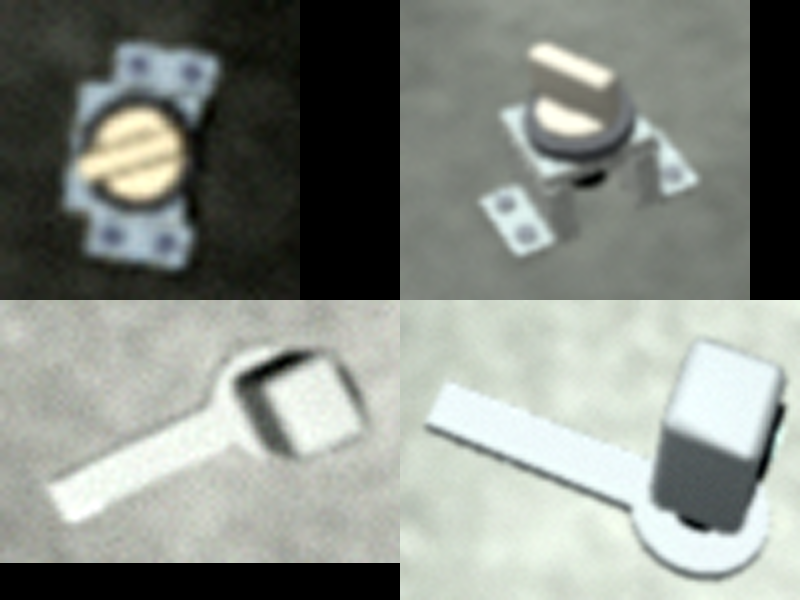

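The averaged crops are clear. Top view shows the clamp flange corners, the bar end edge at crop (48..72, 487..524), and the housing top face centred near crop (313,408). In the side view the tip corners are at crop (446,383) and (426,425), and the housing top face is centred near (725,400).

```bash
python3 - <<'E'
from bench import r
import cv2,numpy as np
from h import *
P={'T1':("top",262,195,6.5217,0,0),'S1':("side",225,165,5,400,0),'T2':("top",380,210,5.2632,0,300),'S2':("side",308,285,4,400,300)}
def g(k,u,v,z):
    n,x,y,s,ox,oy=P[k]; return ray(r,n,((u-ox+.5)/s-.5+x,(v-oy+.5)/s-.5+y),z)[:2].round(4)
for nm,k,l,z in (('screws','T1',[(138,65),(192,73),(113,235),(166,243)],.005),('corners','T1',[(117,42),(219,58),(187,270),(85,252)],.003),
 ('screws side','S1',[(506,204),(526,234),(674,174)],.005),('wing top','T1',[(80,165),(185,147)],.083),
 ('wing side','S1',[(530,47),(548,43),(613,78),(597,88)],.083),
 ('bar tip T','T2',[(48,487),(72,524)],.008),('bar tip S','S2',[(446,383),(426,425)],.008),
 ('bar root T','T2',[(213,408),(240,445)],.008),('bar root S',"S2",[(648,456),(632,505)],.008),
 ('house T','T2',[(266,407),(321,353),(366,405),(304,458)],.101),('house S','S2',[(695,340),(785,368),(757,460),(665,430)],.101)):
    a=np.array([g(k,*p,z) for p in l]); print(nm,a.tolist(),'mean',a.mean(0).round(4))
# bar by mask, housing axis consistency; objects near
A=np.load('pics/avg.npz')
t=A['top'].mean(2); m=np.zeros(t.shape,np.uint8); m[225:256,385:422]=(cv2.GaussianBlur(t,(0,0),.7)[225:256,385:422]>92)
pts=np.argwhere(m)[:,::-1].astype(np.float32); w=np.array([ray(r,'top',p,.008)[:2] for p in pts],np.float32)
print('bar mask',cv2.minAreaRect(w*1000),cv2.fitLine(w,cv2.DIST_HUBER,0,.01,.01).ravel())
s=A['side']; m=(s[...,2]-s[...,0]>8)
for (u,v) in ((283,218),(324,133),(350,148)): print(ray(r,'top',(u,v),0.02)[:2])
E
```

```text
screws [[0.5594, 0.1845], [0.556, 0.1606], [0.4846, 0.1944], [0.4814, 0.171]] mean [0.5204 0.1776]
corners [[0.5695, 0.1942], [0.5628, 0.1489], [0.4696, 0.1618], [0.477, 0.2069]] mean [0.5197 0.178 ]
screws side [[0.4831, 0.1958], [0.4797, 0.173], [0.5556, 0.1621]] mean [0.5061 0.177 ]
wing top [[0.5153, 0.1983], [0.523, 0.1554]] mean [0.5192 0.1768]
wing side [[0.5107, 0.2006], [0.5185, 0.1978], [0.5275, 0.1592], [0.5183, 0.1581]] mean [0.5187 0.1789]
bar tip T [[0.4471, -0.1175], [0.4275, -0.1302]] mean [ 0.4373 -0.1238]
bar tip S [[0.4466, -0.118], [0.426, -0.1286]] mean [ 0.4363 -0.1233]
bar root T [[0.4901, -0.2054], [0.4706, -0.2196]] mean [ 0.4804 -0.2125]
bar root S [[0.4925, -0.2029], [0.4709, -0.2148]] mean [ 0.4817 -0.2088]
house T [[0.4931, -0.2094], [0.5198, -0.2364], [0.4946, -0.2579], [0.4685, -0.2276]] mean [ 0.494  -0.2328]
house S [[0.5008, -0.2094], [0.5189, -0.2409], [0.481, -0.2606], [0.4631, -0.2298]] mean [ 0.491  -0.2352]
bar mask ((460.5707092285156, -171.2430877685547), (30.817378997802734, 106.1709976196289), 31.921390533447266) [ 0.464539   -0.88555264  0.45966825 -0.16729978]
[0.52071858 0.18136896]
[0.76419357 0.06733099]
[ 0.72111813 -0.00692626]
```

```bash
cat >> h.py <<'E'
def state(r):
    o=r.get_obs(); M=R.from_rotvec(o['orientation']).as_matrix()
    print('t',round(o['clock'],2),'tcp',o['tcp_pos'].round(4),'tilt',np.degrees(np.arccos(-M[2,0])).round(2),'jaw yaw',np.degrees(np.arctan2(M[1,1],M[0,1])).round(2),'F',o['contact_force'].round(1),'M',o['moment'].round(3),'w',o['grip_width'].round(4),'q',o['joints'].round(2)); return o,M
def goto(r,p,yaw):
    "pose to reach (world TCP, jaw yaw deg, pointing down) -> shift in tool axes, turn in 5 deg units"
    o=r.get_obs(); M=R.from_rotvec(o['orientation']).as_matrix()
    c,s=np.cos(np.radians(yaw)),np.sin(np.radians(yaw)); x=np.array([0,0,-1.]); y=np.array([c,s,0]); W=np.c_[x,y,np.cross(x,y)]
    print(p,yaw,'->',(M.T@(np.array(p)-o['tcp_pos'])).round(4).tolist(),(np.degrees(R.from_matrix(M.T@W).as_rotvec())/5).round(3).tolist())
E
python3 - <<'E'
from bench import r
from h import *
o,M=state(r); print(M.round(3))
for y in (27,-153): goto(r,(.4935,-.235,.20),y)
E
```

```text
Traceback (most recent call last):
  File "h.py", line 12, in state
    print('t',round(o['clock'],2),'tcp',o['tcp_pos'].round(4),'tilt',np.degrees(np.arccos(-M[2,0])).round(2),'jaw yaw',np.degrees(np.arctan2(M[1,1],M[0,1])).round(2),'F',o['contact_force'].round(1),'M',o['moment'].round(3),'w',o['grip_width'].round(4),'q',o['joints'].round(2)); return o,M
                                                                                                                                                                                                                                   ^^^^^^^^^^^^^^^^^^^^^
AttributeError: 'float' object has no attribute 'round'
```

```bash
sed -i "s/o\['grip_width'\].round(4)/round(o['grip_width'],4)/" h.py
python3 - <<'E'
from bench import r
from h import *
o,M=state(r); print(M.round(3))
for y in (27,-153): goto(r,(.4935,-.235,.20),y)
E
```

```text
t 0.9 tcp [0.187  0.6486 0.2313] tilt 0.01 jaw yaw 73.91 F [-1.  -0.4  0.6] M [-0.059 -0.044  0.063] w 0.0853 q [-1.4   0.48  0.02  1.56 -0.01  1.11 -0.08]
[[-0.     0.277  0.961]
 [ 0.     0.961 -0.277]
 [-1.     0.    -0.   ]]
(0.4935, -0.235, 0.2) 27 -> [0.0312, -0.7641, 0.5393] [9.382, -0.001, -0.001]
(0.4935, -0.235, 0.2) -153 -> [0.0312, -0.7641, 0.5393] [-26.618, 0.001, -0.001]
```

Request:
{"name": "carry_out", "arguments": {"targets": [0.085,0,-0.033,0.048,0.5,0,0,0.085,0,-0.066,0.096,1,0,0,0.085,0,-0.099,0.144,1.5,0,0,0.085,0,-0.132,0.192,2,0,0,0.085,0,-0.165,0.24,2.5,0,0,0.085,0,-0.198,0.288,3,0,0,0.085,0,-0.231,0.336,3.5,0,0,0.085,0,-0.264,0.384,4,0,0,0.085,0,-0.297,0.432,4.5,0,0,0.085,0,-0.33,0.48,5,0,0,0.085,0,-0.38,0.495,6,0,0,0.085,0,-0.435,0.505,7,0,0]}}

```text
clock: 2.4
tcp_pos: [0.5523, 0.089, 0.2313]
orientation: [0.698, 1.455, -0.698]
contact_force: [0.3, 0.1, 0.8]
grip_width: 0.0852
```

```bash
python3 - <<'E'
from bench import r
from h import *
o,M=state(r); goto(r,(.4935,-.235,.20),27);goto(r,(.4935,-.235,.05),27)
E
```

```text
t 2.4 tcp [0.5523 0.089  0.2313] tilt 0.04 jaw yaw 38.74 F [0.3 0.1 0.8] M [-0.073  0.007 -0.033] w 0.0852 q [-0.58  0.3   0.39  1.86 -0.13  1.01  0.53]
(0.4935, -0.235, 0.2) 27 -> [0.0313, -0.2486, 0.2159] [2.348, 0.006, -0.006]
(0.4935, -0.235, 0.05) 27 -> [0.1813, -0.2487, 0.2158] [2.348, 0.006, -0.006]
```

Request:
{"name": "carry_out", "arguments": {"targets": [0.085,0.005,-0.042,0.036,0.4,0,0,0.085,0.01,-0.083,0.072,0.8,0,0,0.085,0.015,-0.124,0.108,1.2,0,0,0.085,0.02,-0.166,0.144,1.6,0,0,0.085,0.025,-0.207,0.18,2.0,0,0,0.085,0.031,-0.2487,0.2158,2.35,0,0,0.085,0.06,-0.2487,0.2158,2.35,0,0,0.085,0.06,-0.2487,0.2158,2.35,0,0]}}

```text
clock: 3.4
tcp_pos: [0.4919, -0.2347, 0.1699]
orientation: [0.856, 1.399, -0.857]
contact_force: [-0.8, 0.2, -0.2]
grip_width: 0.0854
```

```bash
python3 - <<'E'
from bench import r
from h import *
import cv2
o,M=state(r); goto(r,(.4935,-.235,.05),27)
a=r.grab_frame('side')[190:400,300:480]; cv2.imwrite('pics/g1.png',cv2.resize(a,None,fx=2.5,fy=2.5))
E
```

```text
t 3.4 tcp [ 0.4919 -0.2347  0.1699] tilt 0.18 jaw yaw 26.94 F [-0.8  0.2 -0.2] M [ 0.011 -0.014  0.045] w 0.0854 q [-0.1   0.37  0.54  1.95 -0.24  0.88  1.03]
(0.4935, -0.235, 0.05) 27 -> [0.1199, 0.0015, 0.0013] [-0.012, -0.026, 0.025]
```

View pics/g1.png

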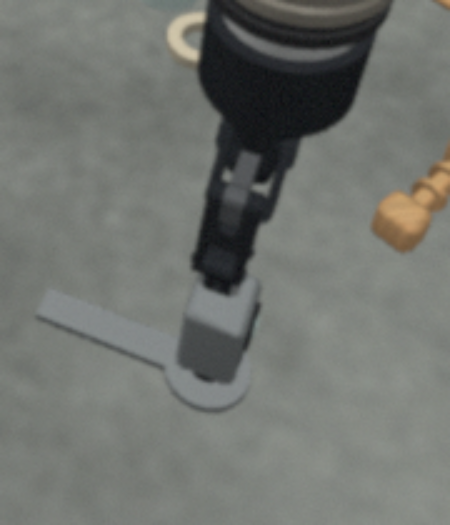

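The gripper sits over the housing with its jaws across the housing sides, at the (240,290) end of the crop. I'll descend and close.

Request:
{"name": "carry_out", "arguments": {"targets": [0.085,0.03,0.0015,0.0013,0,0,0,0.085,0.06,0.0015,0.0013,0,0,0,0.085,0.09,0.0015,0.0013,0,0,0,0.085,0.12,0.0015,0.0013,0,0,0,0.085,0.12,0.0015,0.0013,0,0,0,0.03,0.12,0.0015,0.0013,0,0,0,0.03,0.12,0.0015,0.0013,0,0,0,0.03,0.12,0.0015,0.0013,0,0,0,0.03,0.12,0.0015,0.0013,0,0,0,0.03,0.12,0.0015,0.0013,0,0,0], "squeeze": 30}}

```text
clock: 4.7
tcp_pos: [0.4958, -0.2351, 0.0525]
orientation: [0.856, 1.395, -0.854]
contact_force: [-2.3, 1.4, 7.0]
grip_width: 0.0459
```

```bash
python3 - <<'E'
from bench import r
from h import *
o,M=state(r); 
C=np.array([.519,.1775]); u=np.array([np.cos(np.radians(82.2)),np.sin(np.radians(82.2))])
for d in (.24,.185,.135,.105): goto(r,(*(C-d*u).round(4),o['tcp_pos'][2]),-7.8)
E
```

```text
t 4.7 tcp [ 0.4958 -0.2351  0.0525] tilt 0.08 jaw yaw 27.0 F [-2.3  1.4  7. ] M [0.345 0.101 0.058] w 0.0459 q [-0.01  0.55  0.43  2.02 -0.37  0.65  1.14]
(np.float64(0.4864), np.float64(-0.0603), np.float64(0.0524600494192325)) -7.8 -> [0.0, 0.071, -0.16] [6.961, -0.001, -0.016]
(np.float64(0.4939), np.float64(-0.0058), np.float64(0.0524600494192325)) -7.8 -> [0.0001, 0.1024, -0.2052] [6.961, -0.001, -0.016]
(np.float64(0.5007), np.float64(0.0437), np.float64(0.0524600494192325)) -7.8 -> [0.0001, 0.131, -0.2462] [6.961, -0.001, -0.016]
(np.float64(0.5047), np.float64(0.0735), np.float64(0.0524600494192325)) -7.8 -> [0.0001, 0.1481, -0.2709] [6.961, -0.001, -0.016]
```

Request:
{"name": "carry_out", "arguments": {"targets": [0.03,-0.001,0.009,-0.02,0.9,0,0,0.03,-0.001,0.018,-0.04,1.75,0,0,0.03,-0.001,0.027,-0.06,2.6,0,0,0.03,-0.001,0.036,-0.08,3.5,0,0,0.03,-0.001,0.045,-0.1,4.4,0,0,0.03,-0.001,0.054,-0.12,5.25,0,0,0.03,-0.001,0.062,-0.14,6.1,0,0,0.03,-0.001,0.071,-0.16,6.96,0,0,0.03,-0.001,0.071,-0.16,6.96,0,0,0.03,-0.001,0.071,-0.16,6.96,0,0], "squeeze": 40}}

```text
clock: 5.95
tcp_pos: [0.4865, -0.061, 0.0538]
orientation: [1.309, 1.141, -1.307]
contact_force: [-0.5, -0.7, -2.8]
grip_width: 0.0458
```

```bash
python3 - <<'E'
from bench import r
from h import *
o,M=state(r)
A={n:np.mean([r.grab_frame(n).astype(float) for _ in range(6)],0) for n in("top","side")}
out=[]
for n,box in (("top",(260,180,140,80)),("side",(220,150,150,150))):
    x,y,w,h=box; im=A[n][y:y+h,x:x+w]
    im=np.clip((im-im.min())/(np.percentile(im,99)-im.min())*255,0,255).astype(np.uint8)
    k=min(400/w,600/h); k=4 if n=='side' else 5; c=cv2.resize(im,None,fx=k,fy=k,interpolation=cv2.INTER_CUBIC); cv2.imwrite(f'pics/a1{n}.png',c)
E
```

```text
t 5.95 tcp [ 0.4865 -0.061   0.0538] tilt 0.11 jaw yaw -7.74 F [-0.5 -0.7 -2.8] M [-0.056  0.03  -0.029] w 0.0458 q [-0.49  0.51  0.62  2.16 -0.52  0.61  0.36]
```

View pics/a1side.png

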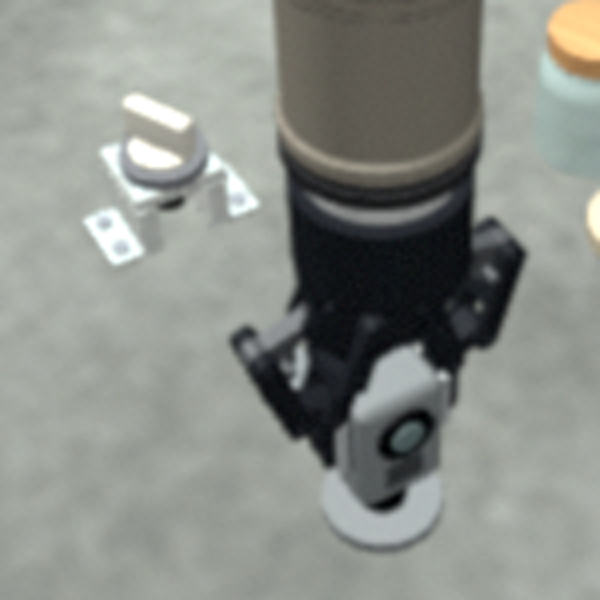

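View pics/a1top.png

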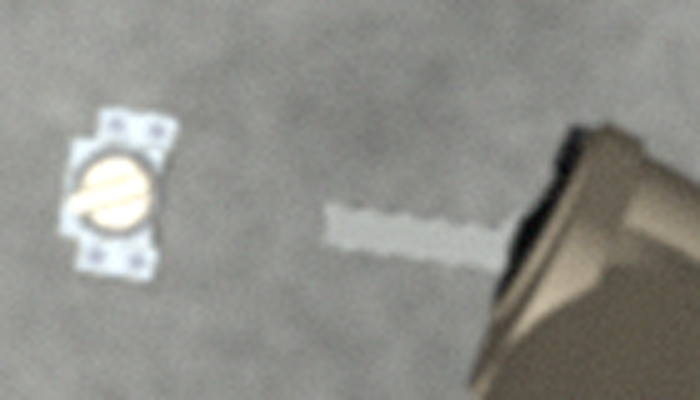

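The side crop shows the camera upright in the jaws, with the clamp untouched. The top crop shows the bar tip edge at (330,203)–(327,245), with the bar running to (505,225)/(500,270) and pointing at the clamp. I'll measure its alignment.

```bash
python3 - <<'E'
from bench import r
from h import *
o,M=state(r)
g=lambda u,v,z:ray(r,'top',((u+.5)/5-.5+260,(v+.5)/5-.5+180),z)[:2]
S=[g(*p,.005) for p in((117,125),(158,131),(97,256),(138,262))]; print('screw mean',np.mean(S,0))
a=S[0]+S[1]-S[2]-S[3]; print('clamp x yaw',np.degrees(np.arctan2(a[1],a[0])))
A=g(328.5,224,.009);B=g(502,248,.009);d=A-B; print('tip',A,'bar yaw',np.degrees(np.arctan2(d[1],d[0])), 'tip-tcp',np.linalg.norm(A-o['tcp_pos'][:2]))
top=np.mean([r.grab_frame('top').astype(float) for _ in range(6)],0)
im=cv2.GaussianBlur(top.mean(2),(0,0),1)[215:240,320:362]; bg=np.median(top.mean(2)[190:215,320:345]); print('bg',bg)
pts=[]
for j in range(8,38):
    c=im[:,j]-bg; w=np.clip(c-6,0,None); 
    if w.sum()>10: pts.append((320+j,215+(w*np.arange(25)).sum()/w.sum()))
W=np.array([ray(r,'top',p,.009)[:2] for p in pts],np.float32); l=cv2.fitLine(W,cv2.DIST_HUBER,0,.01,.01).ravel(); print('line',l,np.degrees(np.arctan2(l[1],l[0])))
C=np.array([.519,.1775]); n=np.array([-l[1],l[0]]); print('lateral offset of bar line at clamp axis',(l[2:]-C)@n*1000,'mm along',n)
for dd in (.105,): pass
E
```

```text
t 6.55 tcp [ 0.4864 -0.0604  0.0535] tilt 0.08 jaw yaw -7.8 F [ 0.4  0.7 -2.7] M [-0.062  0.022 -0.039] w 0.0454 q [-0.49  0.52  0.62  2.16 -0.52  0.61  0.36]
screw mean [0.52004104 0.17709702]
clamp x yaw -7.921159812089906
tip [0.50367283 0.06175928] bar yaw 82.68481437904195 tip-tcp 0.12334758117134584
bg 77.0
line [0.11884011 0.9929134  0.49757585 0.02031961] 83.17483
lateral offset of bar line at clamp axis 2.592993213467922 mm along [-0.9929134   0.11884011]
```

```bash
python3 - <<'E'
from bench import r
from h import *
C=np.array([.519,.1775]); u=np.array([np.cos(np.radians(82.15)),np.sin(np.radians(82.15))])
for d in (.24,.15,.125): goto(r,(*(C-d*u).round(4),.0525),-8.4)
E
```

```text
(np.float64(0.4862), np.float64(-0.0603), 0.0525) -8.4 -> [0.001, -0.0002, 0.0] [0.122, -0.006, -0.015]
(np.float64(0.4985), np.float64(0.0289), 0.0525) -8.4 -> [0.0011, -0.0001, -0.09] [0.122, -0.006, -0.015]
(np.float64(0.5019), np.float64(0.0537), 0.0525) -8.4 -> [0.0011, -0.0001, -0.115] [0.122, -0.006, -0.015]
```

Request:
{"name": "carry_out", "arguments": {"targets": [0.03,0.001,0,-0.015,0.12,0,0,0.03,0.001,0,-0.03,0.12,0,0,0.03,0.001,0,-0.045,0.12,0,0,0.03,0.001,0,-0.06,0.12,0,0,0.03,0.001,0,-0.07,0.12,0,0,0.03,0.001,0,-0.08,0.12,0,0,0.03,0.001,0,-0.085,0.12,0,0,0.03,0.001,0,-0.085,0.12,0,0]}}

```text
clock: 7.85
tcp_pos: [0.498, 0.0243, 0.0525]
orientation: [1.317, 1.136, -1.315]
contact_force: [-0.3, 0.5, -2.1]
grip_width: 0.046
```

```bash
python3 - <<'E'
from bench import r
from h import *
o,M=state(r)
A={n:np.mean([r.grab_frame(n).astype(float) for _ in range(6)],0) for n in("top","side")}
out=[]
for n,box in (("top",(262,190,60,50)),("side",(225,160,80,100))):
    x,y,w,h=box; im=A[n][y:y+h,x:x+w]
    im=np.clip((im-im.min())/(np.percentile(im,97)-im.min())*255,0,255).astype(np.uint8)
    c=cv2.resize(im,None,fx=5,fy=5,interpolation=cv2.INTER_CUBIC); f=np.zeros((500,400,3),np.uint8); f[:c.shape[0],:c.shape[1]]=c; out.append(f)
cv2.imwrite('pics/a2.png',np.hstack(out))
E
```

```text
t 7.85 tcp [0.498  0.0243 0.0525] tilt 0.08 jaw yaw -8.36 F [-0.3  0.5 -2.1] M [ 0.07  -0.052  0.033] w 0.046 q [-0.67  0.53  0.62  2.14 -0.53  0.62  0.19]
```

View pics/a2.png

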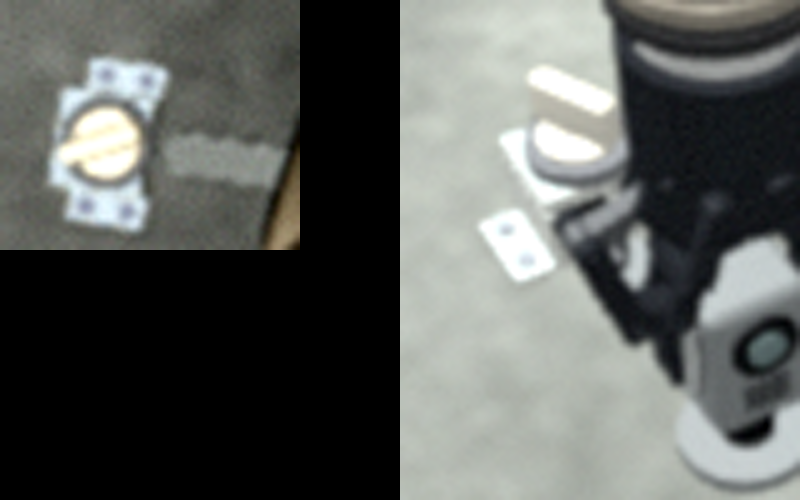

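Crop a2 shows the bar midline running from (280,168) to (170,153), aimed at the clamp centre (106,144), so it is aligned. I'll go into the tunnel and then slow down.

Request:
{"name": "carry_out", "arguments": {"targets": [0.03,0.0005,0,-0.007,0,0,0,0.03,0.001,0,-0.014,0,0,0,0.03,0.001,0,-0.021,0,0,0,0.03,0.001,0,-0.028,0,0,0,0.03,0.001,0,-0.034,0,0,0,0.03,0.001,0,-0.04,0,0,0,0.03,0.001,0,-0.04,0,0,0]}}

```text
clock: 9.32
tcp_pos: [0.5051, 0.0632, 0.0524]
orientation: [1.319, 1.133, -1.314]
contact_force: [-1.1, -1.9, 6.5]
grip_width: 0.0457
```

```bash
python3 - <<'E'
from bench import r
from h import *
o,M=state(r); u=np.array([.1366,.9906]); print((np.array([.519,.1775])-o['tcp_pos'][:2])@u, o['contact_force'][:2]@u)
E
```

```text
t 9.32 tcp [0.5051 0.0632 0.0524] tilt 0.22 jaw yaw -8.44 F [-1.1 -1.9  6.5] M [-0.442 -0.014 -0.032] w 0.0457 q [-0.74  0.54  0.63  2.12 -0.54  0.63  0.12]
0.11508658071565651 -2.064376195573339
```

Request:
{"name": "carry_out", "arguments": {"targets": [0.03,-0.0005,-0.001,-0.002,0,0,0,0.03,-0.0005,-0.001,-0.004,0,0,0,0.03,-0.0005,-0.001,-0.006,0,0,0,0.03,-0.0005,-0.001,-0.008,0,0,0,0.03,-0.0005,-0.001,-0.008,0,0,0]}}

```text
clock: 9.95
tcp_pos: [0.5052, 0.0716, 0.0528]
orientation: [1.318, 1.134, -1.314]
contact_force: [0.0, -0.1, -2.1]
grip_width: 0.0457
```

```bash
cat > d.py <<'E'
from bench import r
from h import *
o,M=state(r); u=np.array([.1366,.9906]); print((np.array([.519,.1775])-o['tcp_pos'][:2])@u, o['contact_force'][:2]@u)
E
python3 d.py
```

```text
t 9.95 tcp [0.5052 0.0716 0.0528] tilt 0.21 jaw yaw -8.41 F [ 0.  -0.1 -2.1] M [ 0.033  0.019 -0.023] w 0.0457 q [-0.75  0.55  0.63  2.12 -0.54  0.63  0.1 ]
0.10680871337342727 -0.08320137357504398
```

Request:
{"name": "carry_out", "arguments": {"targets": [0.03,0,-0.0005,-0.001,0,0,0,0.03,0,-0.0005,-0.002,0,0,0,0.03,0,-0.0005,-0.003,0,0,0,0.03,0,-0.0005,-0.003,0,0,0]}}

```text
clock: 10.45
tcp_pos: [0.5048, 0.0727, 0.0528]
orientation: [1.318, 1.132, -1.316]
contact_force: [-0.5, -7.0, -0.5]
grip_width: 0.0456
```

```bash
python3 d.py
```

```text
t 10.45 tcp [0.5048 0.0727 0.0528] tilt 0.21 jaw yaw -8.5 F [-0.5 -7.  -0.5] M [-1.344  0.278  0.07 ] w 0.0456 q [-0.76  0.55  0.63  2.12 -0.54  0.63  0.1 ]
0.10576686679473106 -7.0081689046434725
```

The bar met the back stop with 7 N at 105.8 mm, against 105 expected. I'll seat it on the table, release and rise.

Request:
{"name": "carry_out", "arguments": {"targets": [0.03,0.0008,0,-0.001,0,0,0,0.03,0.0008,0,-0.0005,0,0,0,0.085,0.0008,0,-0.0005,0,0,0,0.085,0.0008,0,-0.0005,0,0,0,0.085,0.0008,0,-0.0005,0,0,0,0.085,0.0008,0,-0.0005,0,0,0,0.085,-0.03,0,0,0,0,0,0.085,-0.07,0,0,0,0,0,0.085,-0.11,0,0,0,0,0,0.085,-0.11,0,0,0,0,0]}}

```text
clock: 11.7
tcp_pos: [0.5064, 0.0733, 0.1654]
orientation: [1.322, 1.13, -1.311]
contact_force: [1.2, -0.1, -0.6]
grip_width: 0.0849
```

```bash
python3 - <<'E'
from bench import r
from h import *
o,M=state(r)
for y in (11,): goto(r,(.519,.1775,.16),y)
A=[np.mean([r.grab_frame(n).astype(float) for _ in range(4)],0) for n in("top","side")]
a=A[0][190:240,262:340];b=A[1][160:290,225:330]
f=np.zeros((520,800,3),np.uint8)
for im,x,k in ((a,0,4.5),(b,370,4)):
    c=cv2.resize(np.clip(im*1.5,0,255).astype(np.uint8),None,fx=k,fy=k,interpolation=cv2.INTER_CUBIC); f[:c.shape[0],x:x+c.shape[1]]=c[:, :800-x]
cv2.imwrite('pics/a3.png',f)
E
```

```text
t 11.7 tcp [0.5064 0.0733 0.1654] tilt 0.47 jaw yaw -8.49 F [ 1.2 -0.1 -0.6] M [-0.029 -0.026  0.017] w 0.0849 q [-0.92  0.37  0.81  2.05 -0.35  0.85 -0.06]
(0.519, 0.1775, 0.16) 11 -> [0.0055, -0.003, -0.1049] [-3.898, -0.005, -0.095]
```

View pics/a3.png

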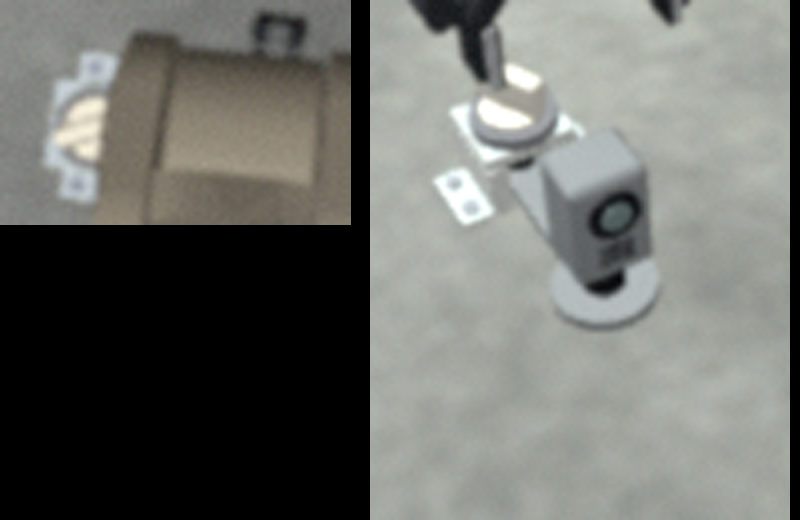

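The camera stands upright, with its bar running under the bridge (side crop: camera at (600,220), clamp at (510,130)). Moving above the knob.

Request:
{"name": "carry_out", "arguments": {"targets": [0.085,0,-0.001,-0.03,-1,0,0,0.085,0,-0.002,-0.06,-2,0,0,0.085,0,-0.003,-0.085,-3,0,0,0.085,0.004,-0.003,-0.105,-4,0,-0.1,0.085,0.004,-0.003,-0.105,-4,0,-0.1,0.085,0.004,-0.003,-0.105,-4,0,-0.1]}}

```text
clock: 12.85
tcp_pos: [0.5164, 0.1764, 0.1578]
orientation: [1.055, 1.3, -1.067]
contact_force: [0.4, 0.0, 0.2]
grip_width: 0.085
```

```bash
python3 - <<'E'
from bench import r
from h import *
o,M=state(r)
goto(r,(.519,.1775,.062),11.5)
b=np.mean([r.grab_frame('side').astype(float) for _ in range(4)],0)[150:225,220:310]
cv2.imwrite('pics/a4.png',cv2.resize(np.clip(b*1.5,0,255).astype(np.uint8),None,fx=6,fy=6,interpolation=cv2.INTER_CUBIC))
E
```

```text
t 12.85 tcp [0.5164 0.1764 0.1578] tilt 0.45 jaw yaw 11.44 F [0.4 0.  0.2] M [-0.017  0.025 -0.009] w 0.085 q [-0.97  0.42  0.68  1.97 -0.34  0.88  0.08]
(0.519, 0.1775, 0.062) 11.5 -> [0.0958, 0.0035, -0.0007] [-0.012, 0.023, 0.087]
```

View pics/a4.png

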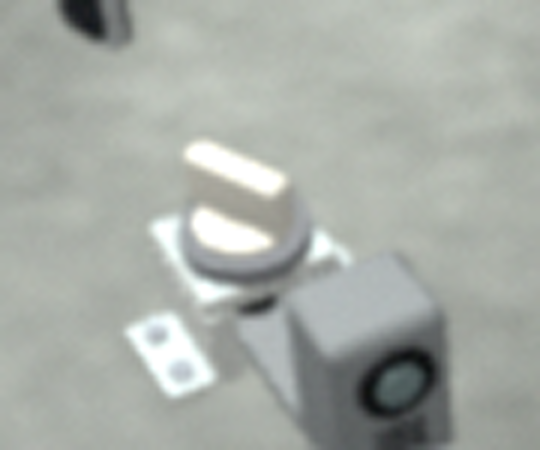

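The wing is unmoved (crop (190,150)→(285,190)) and the camera is clear of the jaws. Descend and pinch.

Request:
{"name": "carry_out", "arguments": {"targets": [0.085,0.025,0.002,-0.0007,0,0,0.09,0.085,0.05,0.0035,-0.0007,0,0,0.09,0.085,0.075,0.0035,-0.0007,0,0,0.09,0.085,0.0955,0.0035,-0.0007,0,0,0.09,0.085,0.0955,0.0035,-0.0007,0,0,0.09,0.0,0.0955,0.0035,-0.0007,0,0,0.09,0.0,0.0955,0.0035,-0.0007,0,0,0.09,0.0,0.0955,0.0035,-0.0007,0,0,0.09,0.0,0.0955,0.0035,-0.0007,0,0,0.09,0.0,0.0955,0.0035,-0.0007,0,0,0.09,0.0,0.0955,0.0035,-0.0007,0,0,0.09], "squeeze": 40}}

```text
clock: 14.42
tcp_pos: [0.5198, 0.1773, 0.0629]
orientation: [1.062, 1.294, -1.061]
contact_force: [0.4, 0.7, 5.8]
grip_width: 0.0109
```

```bash
python3 -c "
from bench import r
from h import *
state(r)"
```

```text
t 14.43 tcp [0.5198 0.1773 0.0629] tilt 0.14 jaw yaw 11.39 F [0.4 0.7 5.8] M [-0.102 -0.116  0.06 ] w 0.0109 q [-0.88  0.56  0.57  2.02 -0.47  0.69  0.19]
```

The wing is pinched (10.9 mm reading for the 12 mm wing). The minimum free gap is 0.4 rad and the click comes at least 0.75 rad in. I'll turn 0.4 rad first, sampling the torque.

Request:
{"name": "carry_out", "arguments": {"targets": [0.0,-0.0005,0,0,1,0,0,0.0,-0.0005,0,0,2,0,0,0.0,-0.0005,0,0,3,0,0,0.0,-0.0005,0,0,4,0,0,0.0,-0.0005,0,0,4.6,0,0,0.0,-0.0005,0,0,4.6,0,0]}}

```text
clock: 15.18
tcp_pos: [0.5195, 0.1773, 0.0631]
orientation: [1.356, 1.105, -1.356]
contact_force: [0.2, 0.4, -2.0]
grip_width: 0.011
```

```bash
cat > m.py <<'E'
from bench import r
from h import *
L=[]
for _ in range(4):
    r.grab_frame('side'); L.append(r.get_obs()['moment'][2])
o,M=state(r); y=np.degrees(np.arctan2(M[1,1],M[0,1])); print('Mz mean',np.mean(L).round(3),'sd',np.std(L).round(3),'turned rad',np.radians(11.39-y).round(3))
E
python3 m.py
```

```text
t 15.38 tcp [0.5195 0.1773 0.0632] tilt 0.11 jaw yaw -11.55 F [ 0.3 -0.5 -4.5] M [ 0.089 -0.224  0.067] w 0.0114 q [-0.95  0.59  0.68  2.03 -0.56  0.71 -0.12]
Mz mean 0.059 sd 0.025 turned rad 0.4
```

Request:
{"name": "carry_out", "arguments": {"targets": [0.0,0,0,0,0.8,0,0,0.0,0,0,0,1.6,0,0,0.0,0,0,0,1.6,0,0]}}

```text
clock: 15.75
tcp_pos: [0.5194, 0.1773, 0.0631]
orientation: [1.455, 1.027, -1.454]
contact_force: [1.1, -0.2, -0.7]
grip_width: 0.0111
```

```bash
python3 m.py
```

```text
t 15.95 tcp [0.5194 0.1773 0.0631] tilt 0.09 jaw yaw -19.49 F [-0.   0.3 -1.2] M [ 0.085 -0.093  0.035] w 0.0107 q [-0.98  0.61  0.71  2.03 -0.6   0.72 -0.23]
Mz mean 0.081 sd 0.037 turned rad 0.539
```

Request:
{"name": "carry_out", "arguments": {"targets": [0.0,0,0,0,0.7,0,0,0.0,0,0,0,1.4,0,0,0.0,0,0,0,1.4,0,0]}}

```text
clock: 16.32
tcp_pos: [0.5193, 0.1774, 0.0631]
orientation: [1.54, 0.953, -1.539]
contact_force: [0.1, 0.1, -0.4]
grip_width: 0.0111
```

```bash
python3 m.py
```

```text
t 16.52 tcp [0.5193 0.1774 0.0631] tilt 0.08 jaw yaw -26.42 F [ 0.9  0.3 -1.2] M [ 0.127 -0.057  0.138] w 0.0112 q [-1.    0.62  0.74  2.03 -0.62  0.73 -0.33]
Mz mean 0.14 sd 0.029 turned rad 0.66
```

Request:
{"name": "carry_out", "arguments": {"targets": [0.0,0,0,0,0.8,0,0,0.0,0,0,0,0.8,0,0]}}

```text
clock: 16.77
tcp_pos: [0.5192, 0.1774, 0.0631]
orientation: [1.588, 0.909, -1.587]
contact_force: [0.1, -0.3, -0.9]
grip_width: 0.0112
```

```bash
sed -i 's/range(4)/range(6)/' m.py; python3 m.py
```

```text
t 17.07 tcp [0.5193 0.1774 0.0631] tilt 0.08 jaw yaw -30.38 F [ 0.3 -0.1 -1. ] M [ 0.106 -0.072  0.233] w 0.011 q [-1.01  0.63  0.76  2.03 -0.64  0.74 -0.38]
Mz mean 0.188 sd 0.029 turned rad 0.729
```

Torque now climbs at about 0.7 N m/rad, so the ram is on the bar. Small steps from here.

Request:
{"name": "carry_out", "arguments": {"targets": [0.0,0,0,0,0.6,0,0,0.0,0,0,0,0.6,0,0]}}

```text
clock: 17.32
tcp_pos: [0.5192, 0.1774, 0.0631]
orientation: [1.624, 0.874, -1.623]
contact_force: [0.0, -0.1, 0.0]
grip_width: 0.0113
```

```bash
python3 m.py
```

```text
t 17.62 tcp [0.5192 0.1774 0.0631] tilt 0.07 jaw yaw -33.36 F [-0.3  0.1 -1. ] M [0.147 0.062 0.211] w 0.0111 q [-1.02  0.63  0.78  2.03 -0.65  0.74 -0.42]
Mz mean 0.245 sd 0.027 turned rad 0.781
```

Request:
{"name": "carry_out", "arguments": {"targets": [0.0,0,0,0,0.5,0,0,0.0,0,0,0,0.5,0,0]}}

```text
clock: 17.88
tcp_pos: [0.5192, 0.1775, 0.0631]
orientation: [1.654, 0.843, -1.653]
contact_force: [-1.4, -0.6, -0.6]
grip_width: 0.011
```

```bash
python3 m.py
```

```text
t 18.18 tcp [0.5192 0.1774 0.0631] tilt 0.07 jaw yaw -35.85 F [ 0.2  0.4 -1.2] M [0.138 0.065 0.194] w 0.0109 q [-1.03  0.64  0.79  2.03 -0.66  0.75 -0.45]
Mz mean 0.223 sd 0.03 turned rad 0.825
```

Request:
{"name": "carry_out", "arguments": {"targets": [0.0,0,0,0,0.5,0,0,0.0,0,0,0,0.5,0,0]}}

```text
clock: 18.42
tcp_pos: [0.5192, 0.1775, 0.0631]
orientation: [1.684, 0.813, -1.683]
contact_force: [-0.7, 0.1, 0.1]
grip_width: 0.0112
```

```bash
python3 m.py
```

```text
t 18.73 tcp [0.5192 0.1775 0.0631] tilt 0.06 jaw yaw -38.34 F [-0.5  0.7 -1.2] M [0.112 0.108 0.274] w 0.0111 q [-1.04  0.64  0.8   2.03 -0.68  0.75 -0.49]
Mz mean 0.281 sd 0.032 turned rad 0.868
```

Request:
{"name": "carry_out", "arguments": {"targets": [0.0,0,0,0,0.5,0,0,0.0,0,0,0,0.5,0,0]}}

```text
clock: 18.98
tcp_pos: [0.5191, 0.1775, 0.0631]
orientation: [1.713, 0.781, -1.712]
contact_force: [-0.2, 1.4, -0.7]
grip_width: 0.0111
```

```bash
python3 m.py
```

```text
t 19.27 tcp [0.5191 0.1775 0.0631] tilt 0.06 jaw yaw -40.85 F [-0.7  0.3 -0.5] M [0.169 0.077 0.088] w 0.0112 q [-1.04  0.65  0.81  2.03 -0.69  0.76 -0.52]
Mz mean 0.065 sd 0.014 turned rad 0.912
```

The torque snapped from 0.28 to 0.065 N m, which is the first click. Stop, let go and rise.

Request:
{"name": "carry_out", "arguments": {"targets": [0.05,0,0,0,0,0,0,0.05,0,0,0,0,0,0,0.05,0,0,0,0,0,0,0.05,-0.03,0,0,0,0,0,0.05,-0.07,0,0,0,0,0,0.05,-0.12,0,0,0,0,0,0.05,-0.16,0,0,0,0,0,0.05,-0.16,0,0,0,0,0]}}

```text
clock: 20.27
tcp_pos: [0.5209, 0.1779, 0.2258]
orientation: [1.718, 0.783, -1.706]
contact_force: [0.3, 1.1, 0.6]
grip_width: 0.0504
```

```bash
python3 - <<'E'
from bench import r
from h import *
state(r)
s=np.mean([r.grab_frame('side').astype(float) for _ in range(6)],0)
c=cv2.resize(np.clip(s[150:290,200:400]*1.5,0,255).astype(np.uint8),None,fx=4,fy=4,interpolation=cv2.INTER_CUBIC); cv2.imwrite('pics/a5.png',c)
# bystanders: side-view change against the first picture
a=np.load('pics/avg.npz')['side']; d=np.abs(a-s).max(2)
for n,(x,y,w,h) in dict(jar=(350,145,40,50),teether=(362,190,38,30),rattle=(445,235,60,60),brush=(155,150,50,50),flange=(238,200,22,18)).items(): print(n,d[y:y+h,x:x+w].max().round(),d[y:y+h,x:x+w].mean().round(1))
E
```

```text
t 20.27 tcp [0.5209 0.1779 0.2258] tilt 0.35 jaw yaw -40.86 F [0.3 1.1 0.6] M [0.021 0.043 0.033] w 0.0504 q [-1.24  0.44  1.05  1.91 -0.44  1.04 -0.71]
jar 6.0 3.4
teether 7.0 3.5
rattle 6.0 3.3
brush 6.0 3.2
flange 20.0 3.6
```

View pics/a5.png

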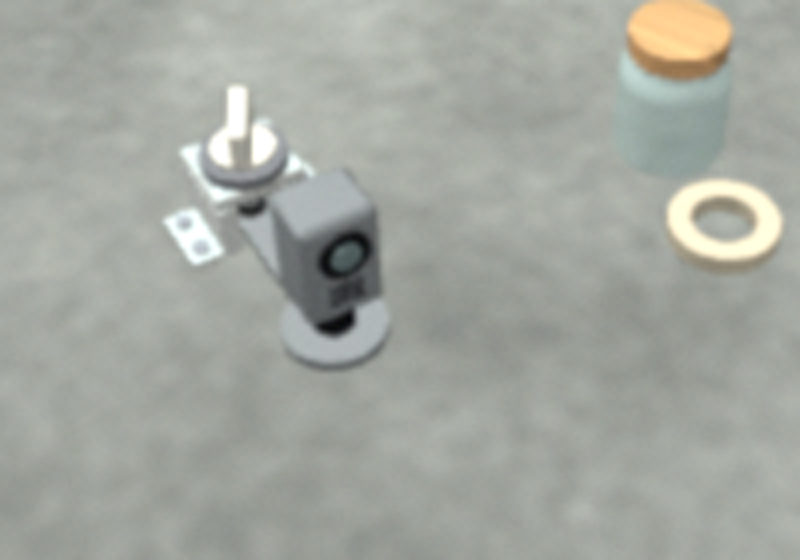

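```bash
python3 - <<'E'
from bench import r
from h import *
g=lambda u,v,z:ray(r,'side',((u+.5)/4-.5+200,(v+.5)/4-.5+150),z)[:2]
H=np.mean([g(*p,.101) for p in((345,168),(380,207),(300,240),(268,200))],0); print('housing',H,'dist to knob',np.linalg.norm(H-[.519,.1775]), 'expected',(.5047,.0735))
w=g(238,87,.083)-g(236,135,.083); print('wing yaw',np.degrees(np.arctan2(w[1],w[0])),'len',np.linalg.norm(w),'if at release 49.1')
r.grab_frame('top'); print(r.get_obs()['clock'])
E
```

```text
housing [0.50273755 0.07194002] dist to knob 0.1068053224852923 expected (0.5047, 0.0735)
wing yaw 55.238253373509146 len 0.04109760418371015 if at release 49.1
20.625
```

```bash
python3 -c "
from bench import r
print(r.hand_in())"
```

```text
the job is handed in; nothing more can be done
None
```

The camera's bar is home in the clamp, the knob was tightened to its first click and let go, and I handed the job in at about 20.6 s. No verdict came back.

**Insertion:** I gripped the housing by its sides, turned it about 35° and slid the bar in until the back stop pushed back with 7 N. The housing axis was then 105.8 mm from the knob's axis, against 105 mm expected.

**Knob:** I turned it clockwise 0.91 rad. Torque climbed to 0.28 N m and then dropped to 0.065 N m, which I took as the first click; I stopped there and released. One reading on the way up dipped slightly, from 0.245 to 0.223 N m, which I took as noise.

**Last checks:**
- **Camera:** it stands upright in the final picture. The image puts its axis 106.8 mm from the knob, about 2 mm more than expected and within the calibration's accuracy.
- **Wing after release:** it appears to have sprung back about 6° (0.1 rad), roughly what the leftover torque would cause, so the clamp should still be holding. I did not tug the camera to test this.
- **Bystanders:** the jar, teether, rattle and hairbrush look unchanged from the first pictures.
- **Robot:** the gripper was well clear of everything at hand-in.

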